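# Set the feed guide to a glass block

## Task

The orange push stick has been left in the feed guide beside the turquoise glass block: take it out and lay it on the dark rubber mat. Then wind the handwheel clockwise until the sliding jaw nips the block firmly against the fence and you feel the wheel come to a stop, and back it off a quarter turn so that the block can slide freely along the fence. Do not disturb the bottle, the vase or the tin, and leave the block lying flat along the fence.

Things in the scene. Friction and masses are not known exactly. Their poses are not given: they have to be found in the camera images.
- guide: Feed guide bolted to the bench: grey bed plate, 260 mm in its x, 385 mm in its y (y from -230 to +155 mm), top 30 mm above the bench. Origin on the bench under the bed; its x runs along the fence (the feed direction), its y from the handwheel towards the fence. A blue bevel-gear box 50 x 50 mm, up to 45 mm above the bench, and a post of 14 mm radius stand under the wheel hub at y = -155 mm. The wheel drives the jaw.
- fence: Fixed aluminium fence on the bed, 220 mm along the guide's x, 20 mm thick, 50 mm high (top 80 mm above the bench). Origin at the centre of its underside, at guide y = 130 mm; the face towards the jaw is at guide y = +120 mm.
- jaw: Blue sliding jaw with black rubber face, 100 mm along the guide's x (centred at x = 0), 24 mm thick, top 76 mm above the bench. Slides along the guide's y, driven by the handwheel: 32 mm towards the fence per clockwise turn. Origin on the bed level in the plane of its rubber face.
- jaw_face (a point): Point at the middle of the jaw's rubber face, 50 mm above the bench. With the block nipped against the fence it is at guide y = +60 mm, whereas a jaw backed off a quarter turn stands 8 mm from the block.
- wheel (a joint): Turn of the handwheel, rad. Grows as the wheel is turned clockwise seen from above, which closes the jaw; jaw face at guide y = -10 mm + 5.093 mm per rad. Starts between 0.8 and 5.2; the block nipped on the fence stops it at about 13.7. It turns about the vertical with steady friction of about 0.2 N m and stays where it is left, apart from a slight spring-back off a hard nip.
- wheel_hub (a point): Centre of the handwheel, on its vertical axis, 75 mm above the bench, at guide x = 0, y = -155 mm. Horizontal wheel: black rim of 80 mm mean radius, 14 mm thick bar; steel hub of 15 mm radius, rising 12 mm over this point; three straight spokes of 10 mm round bar, 120 degrees apart, all at this height. The three windows between the spokes are open for about 20 mm below this point; closed fingers put down in a window about 46 mm from the axis can push a spoke round.
- wheel_mark (a point): Point on the middle of the rim at the end of the yellow spoke, 80 mm from the hub, under a yellow ball; the other two spokes are at +-120 degrees from it.
- block: Turquoise cast-glass block with coloured bands, 120 mm (its x) x 60 mm (its y) x 40 mm high, 0.55 to 0.9 kg, loose on the bed next to the fence, up to a few mm and degrees off it. Origin at the centre of its underside. The closing jaw pushes it square onto the fence. Its y is the guide's y to within a few degrees.
- stick: Orange push stick, 170 mm (its x) x 22 mm (its y) x 30 mm high, about 0.09 kg, lying on the bed between jaw and block, roughly along the guide's x. Origin at the centre of its underside. The end at its -x sticks out past jaw and block, towards the robot, by 40 to 65 mm; the brown band is at its +x end.
- mat: Dark rubber mat fixed on the bench, 220 mm (its x) x 120 mm (its y) x 4 mm. Origin at the centre of its underside. On the left or the right of the guide.
- bottle: White plastic bottle with blue cap, 64 mm diameter, 200 mm tall, standing behind the guide: leave alone. Origin at its underside.
- vase: Orange glass vase with a yellow band, 72 mm diameter, 140 mm tall, standing behind the guide: leave alone. Origin at its underside.
- tin: Red jar with a metal lid, 84 mm diameter, 70 mm tall, standing on the side of the guide where the mat is not: leave alone. Origin at its underside.
Mind the look-alikes: they are no part of the job. There is more than one size of the stick; the one meant has the size given above. There is more than one size of the block; the job needs the smaller.

How it is judged:
By the outcome, as a careful person would: the job done as asked, in the order asked, and still so for the second after the job is handed in, with the robot touching nothing.
It also fails if it takes over 72 s, if anything falls off the work surface, if the arm or the gripper's body presses on something with over 40 N, if the wrist force passes 120 N, or if a joint passes its speed limit or range.

## Robot

A 6-joint arm with a two-finger parallel gripper is mounted at the origin on the work surface. World frame = base frame: x ahead of the robot, y to its left, z up, the work surface at z = 0. Lengths are in m, angles in rad, forces in N, time in s.
With the tool pointing down it reaches from about 0.375 to 0.9 m from the base axis. Payload 3.1 kg.
Tool frame: the origin (TCP) lies between the finger pads; the fingertips stand 8 mm ahead of it and the grasp point (between the pads) lies 11 mm behind it (ctrl.tips_ahead is the z of the fingertips in the tool frame, in m); z points along the fingers, x is the direction in which the jaws open and shut, and the axes are right-handed (so a half turn about z gives the same grasp; the last joint's range is limited). The gripper opens to 85 mm and grips with 20 to 120 N. Pads are 22 mm wide; open, the fingers measure 114 mm over their backs; the gripper's body (76 mm by 85 mm) begins 54 mm behind the grasp point. The pads swing forward as they close: fully open they stand 13 mm farther back than shut.
Start: joints at [-1.46, 0.527, 1.433, -0, 1.181, -0.178], TCP at [0.178, -0.599, 0.239] pointing down, gripper open.
Joint ranges: [-3.08, 3.08], [-0.75, 2.2], [0.22, 2.44], [-1.43, 4.57], [0, 2.65], [-2.85, 2.85]. Speed limits (rad/s): [2.79, 2.79, 3.14, 3.14, 3.14, 3.14].

## Interface

Orientations are given as a 3x3 rotation matrix whose columns are the frame's x, y, z axes.
In Python, from workcell import ctrl, cams, workorder, models gives the robot as it stands.
- The arm moves only by the tool carry_out, never from a script. Its argument "moves" is a list of rows, each a list of 7 numbers: the shift along the tool's x, y, z in m, then the turn, a rotation vector about the tool's x, y, z in rad, then the closure in counts, from 0 (fully open) to 255 (shut). In form: [[dx, dy, dz, rx, ry, rz, hand], ...]. A call has 1 to 10 rows; each row is the pose to reach, as a shift and turn from the pose commanded when the call began, along the tool's axes at that moment; what a row does not reach only later rows make up. A row lasts 1/8 s, in which the tool goes at most 62.5 mm and 10.7 degrees, less where a joint would pass 70% of its speed; a pose out of reach is approached as far as the arm can. A call with a gripper value outside its range is refused whole. The fingers move at their own pace and stop on an object; "squeeze" is the grip in N (left out, the last holds). Time passes only in rows, so rows that repeat a pose let the fingers close. It gives the time, the measured TCP pose, the force and the opening at its end, in the units of the state.
- ctrl.state(): the state, without advancing time (a new reading comes with each control period).
- cams.grab_frame(name): name is "scene" or "top" or "wrist"; returns the picture (400x640x3 uint8, red, green, blue); there is no depth.
- cams.get_calibration(name): a dict with "K" (3x3 intrinsics, pixels), "rvec" (rotation vector, rad) and "tvec" (3), from world to camera coordinates, as OpenCV has them. Camera axes: x right, y down, z forward; pixel columns grow to the right and rows downward; lengths in m; the calibration is good to about 2 mm. A picture is of the moment at which its call begins: read the wrist's pose just before it. get_calibration takes no time and is no camera call; for the wrist camera it gives the pose at the moment of the call.
- workorder.job_done(): hands the job in, once; it reports no verdict.
Trained networks look in the newest picture that a camera, given by its name, has taken for a name from the list of things; names that differ only in an ending like _2 or _b are one class to them, and where a whole thing is asked for, a point or a joint stands for the part that bears it (a point fixed in the world has none). Each returns a list of dicts, best first, with "p" (0 to 1); they miss things now and then, are a little off and sometimes report something else, mostly with a low value. They report only what shows in the picture. A call takes as long as a camera call. They do not tell look-alikes from the thing itself.
- models.outline_of(camera, target): "mask" (400x640 bool, what is visible of it) and "position" ([column, row] in pixels, amid what is visible of it).
The state is a dict: "t": time; "joint_pos": joint angles; "joint_vel": joint speeds; "joint_torque": joint torques, N m; "position": TCP position; "orientation": TCP orientation; "force": force on the tool from outside, world axes, zero at the start; "wrist_torque": the same for the moment, N m; "grip_width": opening from 0.0 (shut) to 1.0 (fully open).
Only numpy, scipy, OpenCV 4.12 (cv2) and the standard library are available. Lean on these libraries where they do the work, as an engineer would, in place of code of your own. Each camera call takes 0.05 s, during which the arm holds its last target.

## Working session

There is one attempt and no reset: what is moved stays moved. The work goes in short steps, Python scripts to look and compute and a tool call to move; the robot and the scene stay as the last step left them, time stands still between calls to the robot, and variables do not carry over. Pictures are saved under pics/ and viewed, and the job is handed in when it is done.

Besides the shell and the picture viewer there is one more tool, called after ">>>" by a JSON object that holds its "fn" and its "kwargs". carry_out: Moves the arm, as the interface text tells. Its arguments: {"type":"object","properties":{"moves":{"type":"array"},"squeeze":{"type":"number"}},"required":["moves"]}

```bash
ls; mkdir -p pics
cat > h.py <<'E'
import numpy as np, cv2
from workcell import ctrl, cams, workorder, models
def save(im,n): cv2.imwrite('pics/'+n,im[:,:,::-1])
def cal(n):
    c=cams.get_calibration(n); R=cv2.Rodrigues(np.array(c['rvec'],float))[0]
    return np.array(c['K'],float),R,np.array(c['tvec'],float).ravel()
def p2w(c,px,z):
    K,R,t=c; d=R.T@np.linalg.inv(K)@np.array([px[0],px[1],1.]); o=-R.T@t
    return o+d*(z-o[2])/d[2]
def w2p(c,P):
    K,R,t=c; q=K@(R@np.array(P,float)+t); return q[:2]/q[2]
E
python3 - <<'E'
from h import *
for n in ['scene','top','wrist']:
    save(cams.grab_frame(n),n+'0.png'); K,R,t=cal(n); print(n,-R.T@t,R[2],K[0,0])
print(ctrl.state()); print(ctrl.tips_ahead)
E
```

```text
pics
scene [1.37691994 0.20270485 0.65610357] [-0.79778147 -0.18761209 -0.57301521] 452.304538686015
top [ 0.50657467 -0.01447701  0.94633564] [ 0.04782515  0.00522806 -0.99884204] 370.86099345409707
wrist [ 0.25188771 -0.5765937   0.37316705] [-0.29384311 -0.08605229 -0.95197228] 313.5955210510428
{'t': 0.15, 'joint_pos': array([-1.46055579e+00,  5.28255014e-01,  1.43361399e+00, -1.95972137e-06,
        1.18140005e+00, -1.78554951e-01]), 'joint_vel': array([ 1.65024903e-04, -2.72391170e-03, -2.24752285e-03,  6.49335867e-04,
       -4.87955060e-05, -8.14009839e-04]), 'joint_torque': array([ 5.76637776e-04, -4.42746520e+01, -1.78275204e+01, -2.03649115e-04,
        5.64164598e-03,  1.30088218e-06]), 'position': array([ 0.17793335, -0.59857594,  0.23855503]), 'orientation': array([[ 2.84798360e-01, -9.58587429e-01, -1.86234389e-04],
       [-9.58586027e-01, -2.84798267e-01,  1.66601744e-03],
       [-1.65006261e-03, -2.95957352e-04, -9.99998595e-01]]), 'force': array([-0.18907945,  0.67996739, -0.0921122 ]), 'wrist_torque': array([0.02398143, 0.04136872, 0.0093065 ]), 'grip_width': 1.0007674814405283}
0.008
```

View pics/top0.png

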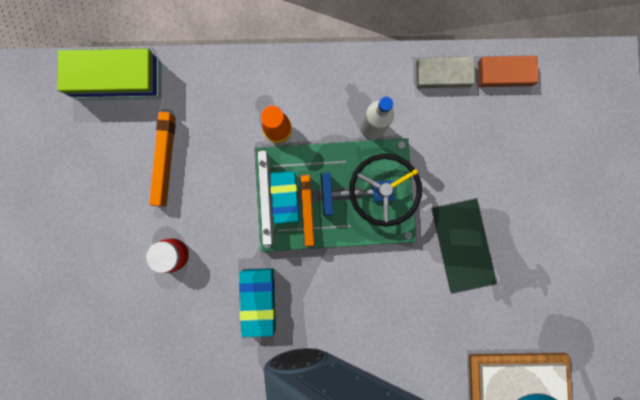

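View pics/scene0.png

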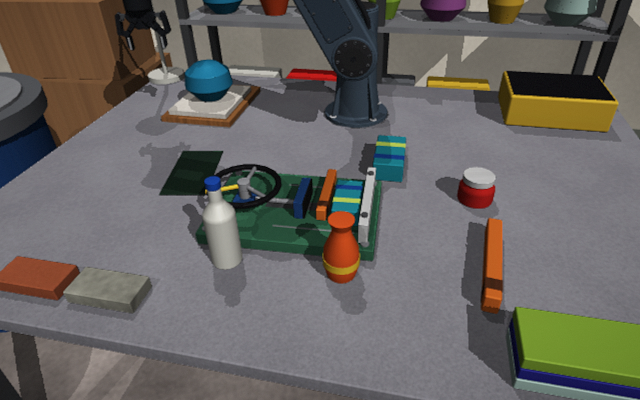

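The top view shows the fence at left (265,198), the small block at (284,197), the stick at (308,210), the jaw at (327,193), the wheel hub at (386,190), the yellow mark at about (416,172) and the mat at (464,246). The long stick at (162,160) and the big block at (257,302) are the look-alikes.

Run:
```python
from h import *
im=cams.grab_frame('top'); c=cal('top')
big=cv2.resize(im[120:300,230:520],None,fx=2.75,fy=2.75,interpolation=cv2.INTER_CUBIC); save(big,'topz.png')
Z=dict(stick=.06,block=.07,fence=.08,mat=.004,wheel_mark=.075,jaw=.076,guide=.03,wheel_hub=.087,bottle=.1,vase=.07,tin=.07)
for n,z in Z.items():
    for o in models.outline_of('top',n)[:3]:
        m=o['mask'].astype(np.uint8); 
        r=cv2.minAreaRect(cv2.findNonZero(m)) if m.any() else None
        print(n,round(o['p'],2),np.round(o['position']),p2w(c,o['position'],z).round(4))
        if r and n in('stick','block','fence','mat','jaw'):
            print('   ',[p2w(c,q,z)[:2].round(3).tolist() for q in cv2.boxPoints(r)])
```

```text
stick 0.6 [305. 212.] [0.5298 0.0201 0.06  ]
    [[0.618, 0.03], [0.619, 0.008], [0.451, 0.001], [0.45, 0.023]]
stick 0.56 [164. 158.] [0.665 0.358 0.06 ]
    [[0.556, 0.396], [0.78, 0.374], [0.775, 0.33], [0.551, 0.352]]
block 0.82 [287. 200.] [0.5581 0.0619 0.07  ]
    [[0.626, 0.106], [0.629, 0.041], [0.505, 0.033], [0.501, 0.098]]
block 0.78 [256. 301.] [0.3225 0.1389 0.07  ]
    [[0.399, 0.179], [0.401, 0.096], [0.244, 0.092], [0.243, 0.174]]
fence 0.58 [265. 195.] [0.5706 0.1139 0.08  ]
    [[0.672, 0.131], [0.673, 0.105], [0.458, 0.094], [0.457, 0.12]]
mat 0.72 [385. 188.] [ 0.5886 -0.1826  0.004 ]
    [[0.68, -0.092], [0.677, -0.276], [0.491, -0.27], [0.494, -0.088]]
wheel_mark 0.61 [382. 187.] [ 0.5847 -0.1629  0.075 ]
jaw 0.81 [326. 194.] [ 0.5719 -0.031   0.076 ]
    [[0.621, -0.019], [0.62, -0.08], [0.523, -0.079], [0.524, -0.018]]
guide 0.89 [346. 192.] [ 0.5775 -0.081   0.03  ]
wheel_hub 0.75 [385. 187.] [ 0.5833 -0.1669  0.087 ]
bottle 0.63 [376. 119.] [ 0.7398 -0.1488  0.1   ]
bottle 0.32 [170. 257.] [0.432  0.3287 0.1   ]
vase 0.94 [274. 126.] [0.7361 0.0909 0.07  ]
tin 0.71 [168. 256.] [0.4315 0.3437 0.07  ]
tin 0.66 [465. 247.] [ 0.4407 -0.3544  0.07  ]
```

View pics/topz.png

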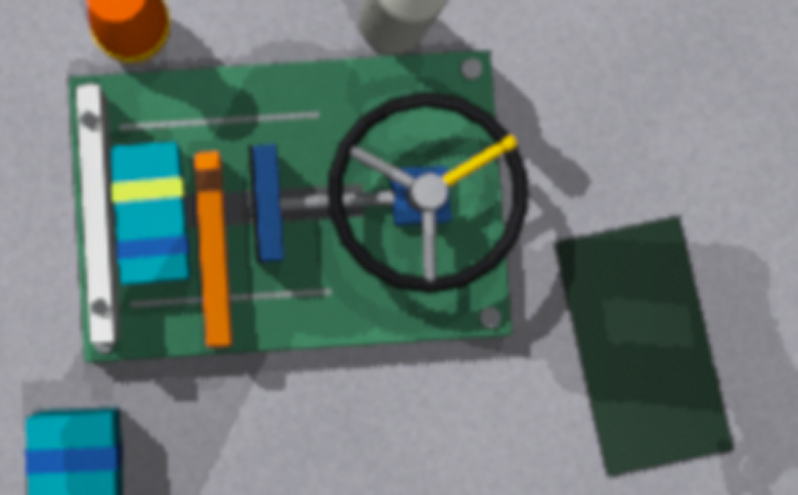

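```bash
cat > g.py <<'E'
from h import *
from scipy.optimize import least_squares
c=cal('top'); U=lambda u,v:(230+(u+.5)/2.75-.5,120+(v+.5)/2.75-.5)
P=lambda u,v,z:p2w(c,U(u,v),z)[:2]
obs=[((68,77),.03,(.13,.155)),((489,50),.03,(.13,-.23)),((511,333),.03,(-.13,-.23)),((87,362),.03,(-.13,.155)),
((430,190),.087,(0,-.155)),((77,86),.08,(.11,.14)),((100,84),.08,(.11,.12)),((115,344),.08,(-.11,.12)),((93,347),.08,(-.11,.14))]
def f(p,full=False):
    r=[]
    for px,z,l in obs:
        w=P(*px,z); a=p[2]; R=np.array([[np.cos(a),-np.sin(a)],[np.sin(a),np.cos(a)]])
        r.append(R@np.array(l)+p[:2]-w)
    return np.ravel(r)
s=least_squares(f,[.57,-.01,0]); a=s.x[2]
G=s.x; Rg=np.array([[np.cos(a),-np.sin(a)],[np.sin(a),np.cos(a)]])
def w2g(w): return Rg.T@(np.array(w)[:2]-G[:2])
def g2w(l): return Rg@np.array(l)+G[:2]
E
python3 - <<'E'
from g import *
print('G',G.round(4),np.degrees(a)); print((s.fun.reshape(-1,2)*1000).round(1).tolist())
hub=g2w((0,-.155)); print('hub',hub)
m=P(512,142,.085); print('mark',m,'g',w2g(m)-[0,-.155], np.degrees(np.arctan2(*(m-hub)[::-1])), np.linalg.norm(m-hub))
for n,pts,z in [('stick',[(194,152),(219,151),(231,345),(207,347)],.06),('block',[(111,146),(178,142),(188,277),(121,284)],.07),('mat',[(556,241),(680,216),(733,450),(608,476)],.004),('jaw',[(251,147),(276,145),(283,258),(259,261)],.076)]:
    w=np.array([P(*p,z) for p in pts]); print(n,w.round(4).tolist(),'c',w.mean(0).round(4),'g',np.array([w2g(q) for q in w]).round(4).tolist())
    print('  sides',[np.linalg.norm(w[i]-w[(i+1)%4]).round(4) for i in range(4)], 'yaw', np.degrees(np.arctan2(*((w[0]+w[1]-w[2]-w[3])[::-1]))))
E
```

```text
G [ 0.5713 -0.0153  0.0524] 3.0045034291107995
[[0.3, 0.6], [2.2, -1.9], [-1.7, -2.9], [-1.9, 2.0], [-0.3, -0.6], [-0.9, 1.0], [-1.2, 0.8], [1.2, -0.1], [2.4, 1.2]]
hub [ 0.57943764 -0.17008796]
mark [ 0.61962822 -0.24022965] g [ 0.0364589  -0.07215184] -60.18766287413262 0.08084021105700545
stick [[0.6187, 0.0308], [0.6192, 0.0089], [0.4504, 0.001], [0.449, 0.0218]] c [0.5343 0.0156] g [[0.0498, 0.0435], [0.0491, 0.0217], [-0.1199, 0.0226], [-0.1202, 0.0435]]
  sides [np.float64(0.0219), np.float64(0.1691), np.float64(0.0208), np.float64(0.17)] yaw 2.851527489604521
block [[0.6239, 0.102], [0.6264, 0.044], [0.5097, 0.0369], [0.5046, 0.0945]] c [0.5661 0.0693] g [[0.0586, 0.1143], [0.0581, 0.0563], [-0.0588, 0.0553], [-0.0609, 0.1132]]
  sides [np.float64(0.058), np.float64(0.1169), np.float64(0.0579), np.float64(0.1195)] yaw 3.5281868983930393
mat [[0.5378, -0.2994], [0.559, -0.4144], [0.3443, -0.4549], [0.3225, -0.3402]] c [ 0.4409 -0.3772] g [[-0.0484, -0.2819], [-0.0332, -0.3979], [-0.2497, -0.4271], [-0.2655, -0.3114]]
  sides [np.float64(0.1169), np.float64(0.2185), np.float64(0.1167), np.float64(0.2191)] yaw 10.71150380578324
jaw [[0.6202, -0.019], [0.6216, -0.0405], [0.5246, -0.0447], [0.5224, -0.0242]] c [ 0.5722 -0.0321] g [[0.0486, -0.0062], [0.0489, -0.0278], [-0.0482, -0.027], [-0.0494, -0.0064]]
  sides [np.float64(0.0215), np.float64(0.0971), np.float64(0.0206), np.float64(0.098)] yaw 2.800022516445377
```

```bash
cat > mv.py <<'E'
from g import *
from scipy.spatial.transform import Rotation as Ro
def Rdown(yaw):  # tool x at angle yaw in world, z down
    x=np.array([np.cos(yaw),np.sin(yaw),0]); z=np.array([0,0,-1.]); return np.c_[x,np.cross(z,x),z]
def delta(pos,yaw,base=None):
    s=ctrl.state(); p,R=(s['position'],s['orientation']) if base is None else base
    return (R.T@(np.array(pos)-p)).round(4), Ro.from_matrix(R.T@Rdown(yaw)).as_rotvec().round(4)
E
python3 - <<'E'
from mv import *
t=g2w((-.098,.0325)); print(t); 
print(delta([*t,.2],-np.pi/2+np.radians(2.9)))
E
```

```text
[0.47174464 0.01201769]
(array([-0.5021, -0.4556,  0.0393]), array([ 0.    , -0.    ,  0.2382]))
```

>>> {"fn": "carry_out", "kwargs": {"moves": [[-0.045, -0.041, 0.004, 0, 0, 0.024, 0], [-0.09, -0.082, 0.008, 0, 0, 0.048, 0], [-0.135, -0.123, 0.012, 0, 0, 0.072, 0], [-0.18, -0.164, 0.016, 0, 0, 0.095, 0], [-0.225, -0.205, 0.02, 0, 0, 0.119, 0], [-0.27, -0.246, 0.024, 0, 0, 0.143, 0], [-0.315, -0.287, 0.028, 0, 0, 0.167, 0], [-0.36, -0.328, 0.032, 0, 0, 0.19, 0], [-0.405, -0.369, 0.035, 0, 0, 0.215, 0], [-0.45, -0.41, 0.039, 0, 0, 0.238, 0]], "squeeze": 60}}

```text
t: 2.0
position: [0.4441, -0.0493, 0.2007]
orientation: [[0.05, -0.999, 0.002], [-0.999, -0.05, -0.001], [0.001, -0.002, -1.0]]
force: [0.3, -1.8, 0.2]
grip_width: 0.996
```

Run:
```python
from mv import *
t=g2w((-.098,.0325))
s=ctrl.state(); print(s['t'],s['position'],s['joint_pos'])
cw=cal('wrist'); save(cams.grab_frame('wrist'),'w1.png')
print(delta([*t,.12],-np.pi/2+np.radians(2.9)),delta([*t,.043],-np.pi/2+np.radians(2.9)))
for l in [(-.12,.0435),(-.12,.022)]: print(w2p(cw,[*g2w(l),.06]))
```

```text
2.0 [ 0.44405925 -0.04931883  0.20065539] [-3.61617856e-01  3.51148995e-01  1.90805172e+00 -1.18449441e-04
  8.80577369e-01  1.15934722e+00]
(array([-0.053 , -0.0287,  0.0807]), array([-0.0034,  0.0035,  0.004 ])) (array([-0.0528, -0.0284,  0.1577]), array([-0.0034,  0.0035,  0.004 ]))
[240.42834073 176.38746011]
[264.25110238 176.3241826 ]
```

View pics/w1.png

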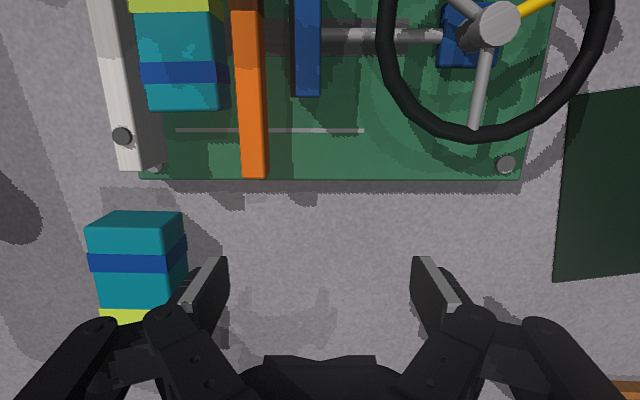

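The stick's end shows at (241–267,177), and I predicted (240–264,176), so the measurement holds. I'll move over it and descend.

>>> {"fn": "carry_out", "kwargs": {"moves": [[-0.053, -0.0285, 0, -0.003, 0.003, 0.004, 0], [-0.053, -0.0285, 0.05, -0.003, 0.003, 0.004, 0], [-0.053, -0.0285, 0.09, -0.003, 0.003, 0.004, 0], [-0.053, -0.0285, 0.12, -0.003, 0.003, 0.004, 0], [-0.053, -0.0285, 0.145, -0.003, 0.003, 0.004, 0], [-0.053, -0.0285, 0.158, -0.003, 0.003, 0.004, 0], [-0.053, -0.0285, 0.158, -0.003, 0.003, 0.004, 0]]}}

```text
t: 2.92
position: [0.4685, 0.0033, 0.0419]
orientation: [[0.047, -0.999, -0.004], [-0.999, -0.047, -0.003], [0.003, 0.004, -1.0]]
force: [0.2, 0.4, -0.4]
grip_width: 1.001
```

>>> {"fn": "carry_out", "kwargs": {"moves": [[0, 0, 0, 0, 0, 0, 120], [0, 0, 0, 0, 0, 0, 255], [0, 0, 0, 0, 0, 0, 255], [0, 0, 0, 0, 0, 0, 255], [0, 0, 0, 0, 0, 0, 255], [0, 0, 0, 0, 0, 0, 255]]}}

```text
t: 3.68
position: [0.4691, 0.0034, 0.0431]
orientation: [[0.047, -0.999, -0.001], [-0.999, -0.047, -0.003], [0.003, 0.001, -1.0]]
force: [-0.5, -0.1, 5.1]
grip_width: 0.246
```

Run:
```python
from mv import *
s=ctrl.state(); print(s['t'],s['position'],s['grip_width'],s['force']); save(cams.grab_frame('wrist'),'w2.png')
```

```text
3.675 [0.46911551 0.00338724 0.04310311] 0.2460715589131737 [-0.46106826 -0.09646933  5.10673002]
```

View pics/w2.png

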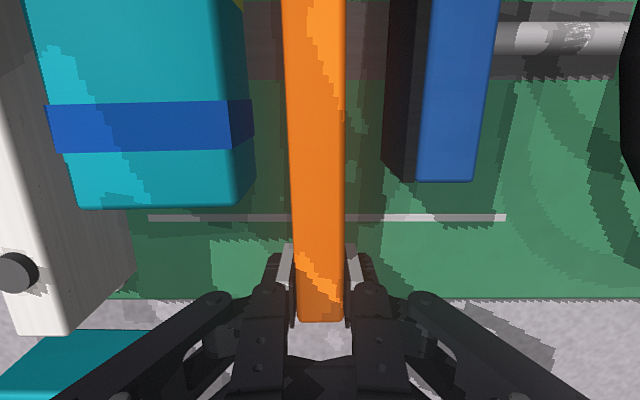

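Gripped, with the opening at 21 mm. The stick at about (320,200) stands clear of both the block and the jaw. Lifting.

>>> {"fn": "carry_out", "kwargs": {"moves": [[0, 0, -0.02, 0, 0, 0, 255], [0, 0, -0.05, 0, 0, 0, 255], [0, 0, -0.08, 0, 0, 0, 255], [0, 0, -0.11, 0, 0, 0, 255], [0, 0, -0.14, 0, 0, 0, 255], [0, 0, -0.16, 0, 0, 0, 255], [0, 0, -0.16, 0, 0, 0, 255], [0, 0, -0.16, 0, 0, 0, 255]]}}

```text
t: 4.72
position: [0.4683, 0.0041, 0.2016]
orientation: [[0.047, -0.999, -0.004], [-0.999, -0.047, -0.003], [0.003, 0.005, -1.0]]
force: [0.7, 0.0, -1.1]
grip_width: 0.248
```

Run:
```python
from mv import *
s=ctrl.state(); print(s['t'],s['position'],s['grip_width'],s['force'],s['wrist_torque']); save(cams.grab_frame('scene'),'s3.png');save(cams.grab_frame('top'),'t3.png')
```

```text
4.725 [0.4683265  0.00410201 0.20162758] 0.24781219446660094 [ 0.65040651  0.02516276 -1.13663629] [-0.0184947   0.07028115 -0.00854561]
```

View pics/s3.png

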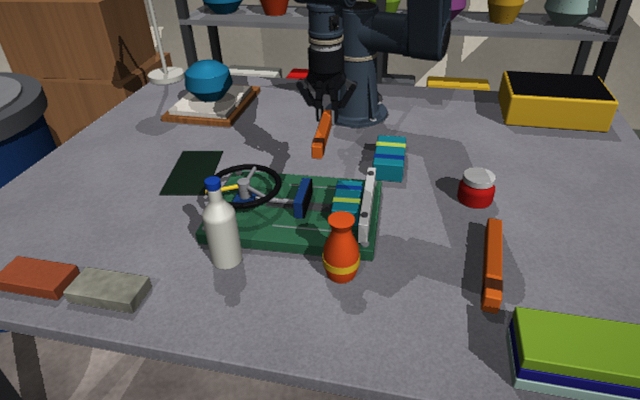

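View pics/t3.png

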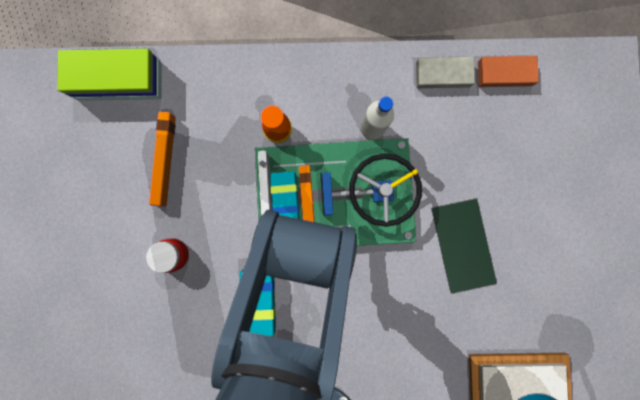

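Run:
```python
from mv import *
y=np.radians(10.7); p=np.array([.4409,-.3772])-.065*np.array([np.cos(y),np.sin(y)]); print(p)
print(delta([*p,.2],y-np.pi/2),p2w(c,(470,355),.03))
```

```text
[ 0.37703017 -0.38926833]
(array([0.3887, 0.1095, 0.0027]), array([ 0.0057, -0.0019, -0.14  ])) [ 0.17785067 -0.3727727   0.03      ]
```

>>> {"fn": "carry_out", "kwargs": {"moves": [[0.03, 0.008, 0, 0.001, 0, -0.01, 255], [0.085, 0.024, 0, 0.002, 0, -0.03, 255], [0.14, 0.039, 0, 0.003, 0, -0.05, 255], [0.195, 0.055, 0, 0.004, 0, -0.07, 255], [0.25, 0.07, 0, 0.005, 0, -0.09, 255], [0.305, 0.086, 0, 0.005, 0, -0.11, 255], [0.355, 0.1, 0, 0.005, 0, -0.13, 255], [0.389, 0.1095, 0, 0.005, 0, -0.14, 255], [0.389, 0.1095, 0, 0.005, 0, -0.14, 255], [0.389, 0.1095, 0, 0.005, 0, -0.14, 255]]}}

```text
t: 6.08
position: [0.3774, -0.3885, 0.2026]
orientation: [[0.185, -0.983, 0.001], [-0.983, -0.185, 0.001], [-0.0, -0.001, -1.0]]
force: [0.1, 0.8, -0.4]
grip_width: 0.247
```

Run:
```python
from mv import *
s=ctrl.state(); print(s['t'],s['position'],s['grip_width'],s['force'],s['wrist_torque']); save(cams.grab_frame('wrist'),'w4.png');save(cams.grab_frame('scene'),'s4.png')
```

```text
6.075 [ 0.37738391 -0.38847155  0.20264693] 0.2471194467138546 [ 0.06347031  0.81704599 -0.41253489] [-0.05008875  0.03386292 -0.01116326]
```

View pics/w4.png

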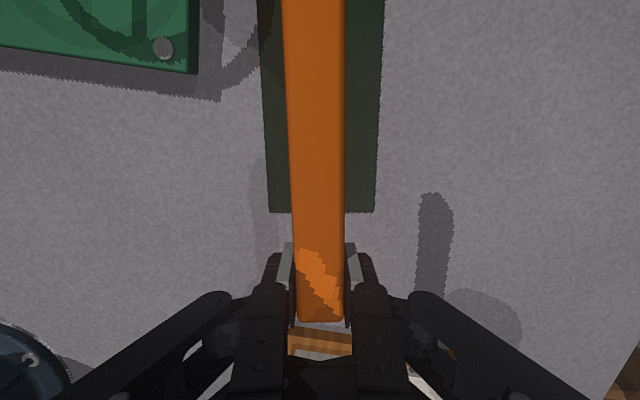

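View pics/s4.png

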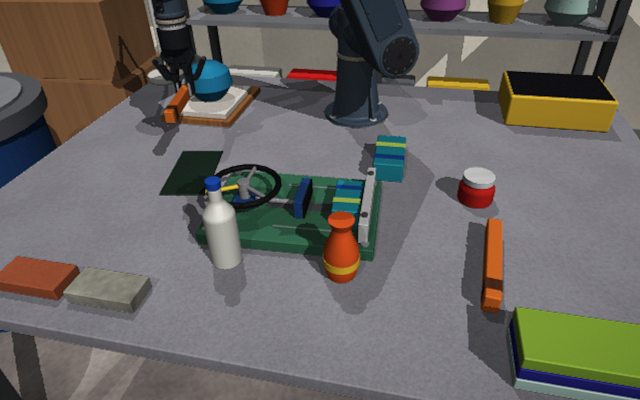

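The stick lies along the mat, centred on it at columns 270–380. Lowering.

>>> {"fn": "carry_out", "kwargs": {"moves": [[0, 0, 0.04, 0, 0, 0, 255], [0, 0, 0.09, 0, 0, 0, 255], [0, 0, 0.135, 0, 0, 0, 255], [0, 0, 0.16, 0, 0, 0, 255], [0, 0, 0.175, 0, 0, 0, 255], [0, 0, 0.182, 0, 0, 0, 255], [0, 0, 0.183, 0, 0, 0, 255], [0, 0, 0.184, 0, 0, 0, 255]]}}

```text
t: 7.18
position: [0.3788, -0.3908, 0.0207]
orientation: [[0.186, -0.983, 0.003], [-0.983, -0.186, -0.004], [0.005, -0.002, -1.0]]
force: [-0.1, 0.7, -0.7]
grip_width: 0.247
```

Run:
```python
from mv import *
s=ctrl.state(); print(s['t'],s['position'],s['force'],s['wrist_torque']); save(cams.grab_frame('wrist'),'w5.png')
```

```text
7.175 [ 0.37878915 -0.39081721  0.02072303] [-0.07678632  0.70260203 -0.73016578] [-0.03546209  0.04703491 -0.00548779]
```

View pics/w5.png

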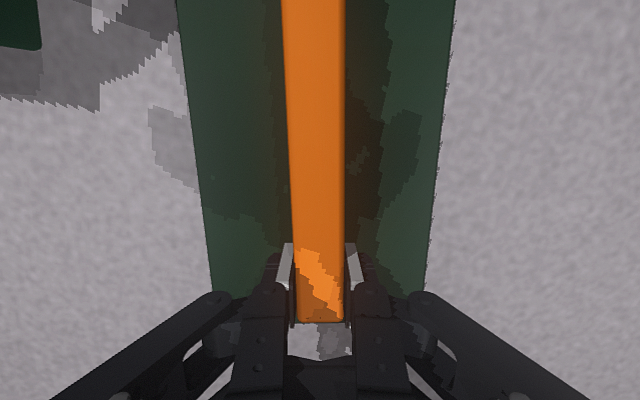

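Run:
```python
from mv import *
cw=cal('wrist'); s=ctrl.state()
for q in [(0.3443, -0.4549), (0.3225, -0.3402)]: print('mat',w2p(cw,[*q,.004]))
for q,z in [((210,290),.004),((425,290),.004),((298,322),.037),((344,322),.037)]: print(q,p2w(cw,q,z))
g=s['position'][:2]; print('stick end if 20mm behind', w2p(cw,[*(g-.02*np.array([.983,.186])),.037]))
print(s['position'], -cw[1].T@cw[2])
print(c[0])
```

```text
mat [416.88059488 319.16929301]
mat [215.14717639 319.99093272]
(210, 290) [ 0.3420888  -0.33563877  0.004     ]
(425, 290) [ 0.36404771 -0.45391508  0.004     ]
(298, 322) [ 0.35691167 -0.38495669  0.037     ]
(344, 322) [ 0.36070927 -0.40548979  0.037     ]
stick end if 20mm behind [319.45616529 321.32540282]
[ 0.3787037  -0.39074138  0.02060412] [ 0.45406566 -0.37582769  0.15537929]
[[370.86099345   0.         317.59096592]
 [  0.         370.86099345 203.66610903]
 [  0.           0.           1.        ]]
```

The projected mat edge at row 319 matches the picture. The stick's near end lies 25 mm inside the mat. Lowering the last bit and releasing.

>>> {"fn": "carry_out", "kwargs": {"moves": [[0, 0, 0.0015, 0, 0, 0, 255], [0, 0, 0.003, 0, 0, 0, 255], [0, 0, 0.003, 0, 0, 0, 255], [0, 0, 0.003, 0, 0, 0, 120], [0, 0, 0.003, 0, 0, 0, 100], [0, 0, 0.003, 0, 0, 0, 80], [0, 0, 0.003, 0, 0, 0, 60], [0, 0, 0.003, 0, 0, 0, 60]]}}

```text
t: 8.22
position: [0.3783, -0.3902, 0.0168]
orientation: [[0.186, -0.983, 0.002], [-0.983, -0.186, -0.002], [0.003, -0.002, -1.0]]
force: [0.4, -0.0, 1.1]
grip_width: 0.764
```

>>> {"fn": "carry_out", "kwargs": {"moves": [[0, 0, -0.015, 0, 0, 0, 60], [0, 0, -0.06, 0, 0, 0, 60], [0, 0, -0.11, 0, 0, 0, 120], [0, 0, -0.16, 0, 0, 0, 255], [0, 0, -0.18, 0, 0, 0, 255], [0, 0, -0.18, 0, 0, 0, 255]]}}

```text
t: 8.98
position: [0.3786, -0.3907, 0.1995]
orientation: [[0.186, -0.983, 0.005], [-0.983, -0.186, -0.007], [0.008, -0.004, -1.0]]
force: [-0.1, 1.4, -0.7]
grip_width: 0.002
```

Run:
```python
from mv import *
s=ctrl.state(); print(s['t'],s['position'],s['force'],s['grip_width'],s['joint_pos'])
im=cams.grab_frame('top'); save(cv2.resize(im[120:300,230:520],None,fx=2.75,fy=2.75,interpolation=cv2.INTER_CUBIC),'t6.png')
```

```text
8.975 [ 0.37858944 -0.39067873  0.19951277] [-0.07242005  1.40629408 -0.67684382] 0.001559794578408074 [-1.00681784e+00  4.68491711e-01  1.68434585e+00  5.03946091e-04
  9.79863889e-01  3.76750935e-01]
```

View pics/t6.png

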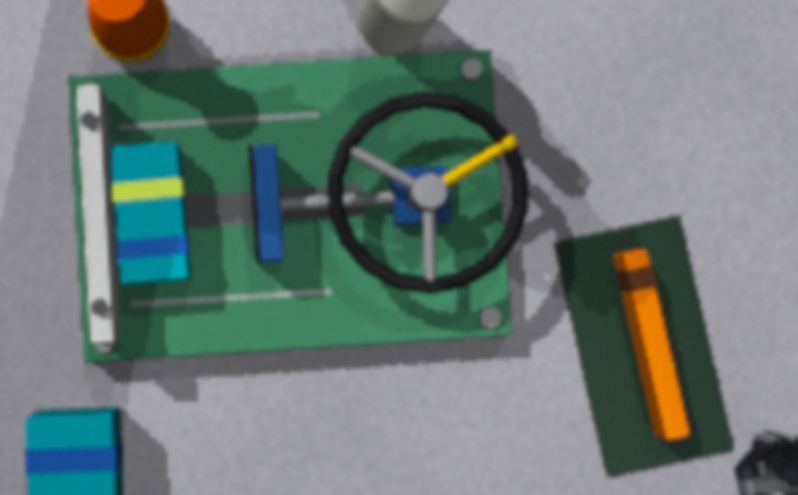

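The stick lies flat, well inside the mat, and the jaw is clear. Next I'll hover over the wheel window between the upper-left and lower spokes (world angle 120°). I'll turn the tool half round so that the camera side faces the robot, away from the bottle.

Run:
```python
from mv import *
hub=g2w((0,-.155)); t=hub+.046*np.array([-.5,.866]); print(hub,t)
print(delta([*t,.2],np.pi/2), 'joint-consistent rz ~ -2.955')
```

```text
[ 0.57943764 -0.17008796] [ 0.55643764 -0.13025196]
(array([-0.2219, -0.2236, -0.0027]), array([ 0.0068, -0.0042, -2.9547])) joint-consistent rz ~ -2.955
```

>>> {"fn": "carry_out", "kwargs": {"moves": [[-0.025, -0.025, 0, 0, 0, -0.18, 255], [-0.05, -0.05, 0, 0, 0, -0.36, 255], [-0.075, -0.075, 0, 0, 0, -0.54, 255], [-0.1, -0.1, 0, 0, 0, -0.72, 255], [-0.125, -0.125, 0, 0, 0, -0.9, 255], [-0.15, -0.15, 0, 0, 0, -1.08, 255], [-0.175, -0.175, 0, 0, 0, -1.26, 255], [-0.2, -0.2, 0, 0, 0, -1.44, 255], [-0.222, -0.2236, 0, 0, 0, -1.62, 255], [-0.222, -0.2236, 0, 0, 0, -1.8, 255]]}}

```text
t: 10.28
position: [0.5564, -0.1277, 0.1946]
orientation: [[0.911, 0.412, -0.001], [0.412, -0.911, -0.001], [-0.001, 0.0, -1.0]]
force: [-0.6, 0.0, 0.2]
grip_width: 0.002
```

>>> {"fn": "carry_out", "kwargs": {"moves": [[0, 0, 0, 0, 0, -0.18, 255], [0, 0, 0, 0, 0, -0.36, 255], [0, 0, 0, 0, 0, -0.54, 255], [0, 0, 0, 0, 0, -0.72, 255], [0, 0, 0, 0, 0, -0.9, 255], [0, 0, 0, 0, 0, -1.08, 255], [0, 0, 0, 0, 0, -1.155, 255], [0, 0, 0, 0, 0, -1.155, 255], [0, 0, 0, 0, 0, -1.155, 255]]}}

```text
t: 11.4
position: [0.5559, -0.1299, 0.1956]
orientation: [[0.001, 1.0, 0.0], [1.0, -0.001, -0.002], [-0.002, 0.0, -1.0]]
force: [0.8, 0.0, -0.2]
grip_width: 0.001
```

Run:
```python
from mv import *
s=ctrl.state(); print(s['t'],s['position'],s['orientation'].round(3),s['joint_pos'].round(3))
cw=cal('wrist'); im=cams.grab_frame('wrist'); save(im,'w7.png'); print('cam',-cw[1].T@cw[2])
hub=g2w((0,-.155))
for r,ang,z in [(0,0,.087),(.08,-60,.085),(.08,60,.075),(.08,180,.075)]:
    A=np.radians(ang); print(ang,w2p(cw,[*(hub+r*np.array([np.cos(A),np.sin(A)])),z]))
for l in [(-.05,-.006),(.05,-.006)]: print('jaw',w2p(cw,[*g2w(l),.076]))
t=hub+.046*np.array([-.5,.866])
print(delta([*t,.069],np.pi/2))
save(cams.grab_frame('scene'),'s7.png')
```

```text
11.4 [ 0.555852   -0.12989853  0.19555885] [[ 0.001  1.     0.   ]
 [ 1.    -0.001 -0.002]
 [-0.002  0.    -1.   ]] [-0.425  0.51   1.616 -0.002  1.015 -1.993]
cam [ 0.47508174 -0.12987995  0.33012417]
0 [272.00477341 225.83501766]
-60 [196.34494173 266.59339602]
60 [351.60028044 260.92395278]
180 [269.41016785 127.35618593]
jaw [449.6925131  155.15990273]
jaw [441.45986018 263.53275603]
(array([-0.    ,  0.0003,  0.1268]), array([ 0.0007,  0.0019, -0.0007]))
```

View pics/w7.png

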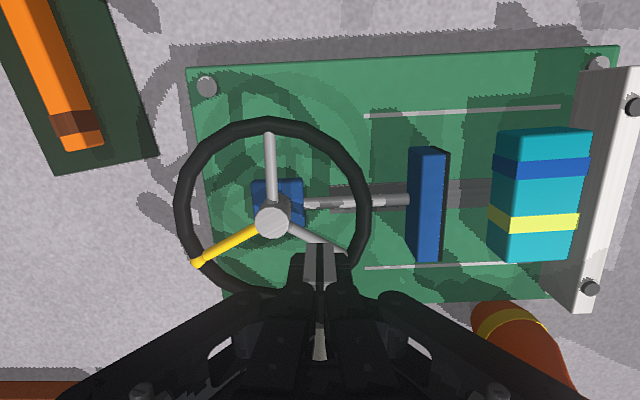

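View pics/s7.png

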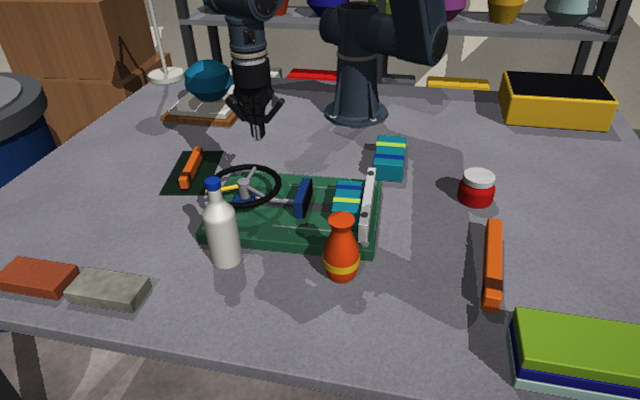

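The wrist view agrees with the model: hub at (272,221), mark at (196,264) and jaw at (410–445,150–262), all within about 4 px. The closed fingers sit over the window. Going down.

>>> {"fn": "carry_out", "kwargs": {"moves": [[0, 0, 0.03, 0, 0, 0, 255], [0, 0, 0.07, 0, 0, 0, 255], [0, 0, 0.1, 0, 0, 0, 255], [0, 0, 0.12, 0, 0, 0, 255], [0, 0, 0.127, 0, 0, 0, 255], [0, 0, 0.127, 0, 0, 0, 255], [0, 0, 0.127, 0, 0, 0, 255]]}}

```text
t: 12.38
position: [0.5574, -0.1307, 0.0705]
orientation: [[-0.0, 1.0, 0.004], [1.0, 0.0, -0.003], [-0.003, 0.004, -1.0]]
force: [-0.1, 0.6, 0.2]
grip_width: 0.001
```

Run:
```python
from mv import *
s=ctrl.state(); print(s['t'],s['position'],s['force'])
save(cams.grab_frame('wrist'),'w8.png')
hub=g2w((0,-.155)); p=s['position'][:2]
for k in range(27):
    A=np.radians(120-25*k); q=hub+.046*np.array([np.cos(A),np.sin(A)]); 
    print(120-25*k,'dx',round(q[1]-p[1],4),'dy',round(q[0]-p[0],4))
```

```text
12.375 [ 0.55738422 -0.1307496   0.07045786] [-0.0784314   0.64620518  0.1553893 ]
120 dx 0.0005 dy -0.0009
95 dx 0.0065 dy 0.018
70 dx 0.0039 dy 0.0378
45 dx -0.0068 dy 0.0546
20 dx -0.0236 dy 0.0653
-5 dx -0.0433 dy 0.0679
-30 dx -0.0623 dy 0.0619
-55 dx -0.077 dy 0.0484
-80 dx -0.0846 dy 0.03
-105 dx -0.0838 dy 0.0101
-130 dx -0.0746 dy -0.0075
-155 dx -0.0588 dy -0.0196
-180 dx -0.0393 dy -0.0239
-205 dx -0.0199 dy -0.0196
-230 dx -0.0041 dy -0.0075
-255 dx 0.0051 dy 0.0101
-280 dx 0.006 dy 0.03
-305 dx -0.0017 dy 0.0484
-330 dx -0.0163 dy 0.0619
-355 dx -0.0353 dy 0.0679
-380 dx -0.0551 dy 0.0653
-405 dx -0.0719 dy 0.0546
-430 dx -0.0826 dy 0.0378
-455 dx -0.0852 dy 0.018
-480 dx -0.0792 dy -0.0009
-505 dx -0.0657 dy -0.0156
-530 dx -0.0473 dy -0.0232
```

View pics/w8.png

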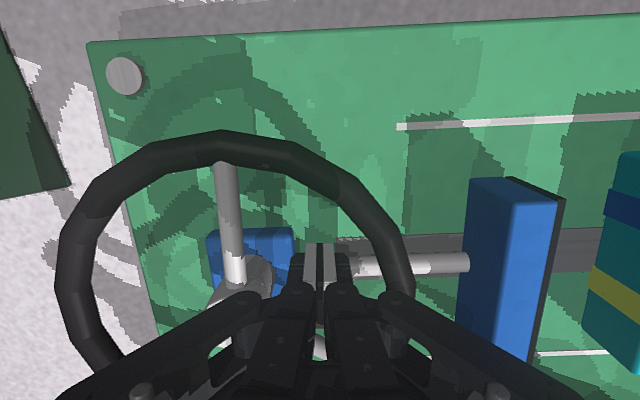

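>>> {"fn": "carry_out", "kwargs": {"moves": [[0.0065, 0.018, 0, 0, 0, 0, 255], [0.004, 0.038, 0, 0, 0, 0, 255], [-0.007, 0.0545, 0, 0, 0, 0, 255], [-0.0235, 0.065, 0, 0, 0, 0, 255], [-0.043, 0.068, 0, 0, 0, 0, 255]]}}

```text
t: 13.05
position: [0.6226, -0.17, 0.0694]
orientation: [[0.0, 1.0, -0.004], [1.0, -0.0, 0.004], [0.004, -0.004, -1.0]]
force: [-0.9, 6.1, -1.6]
grip_width: 0.002
```

Run:
```python
from mv import *
s=ctrl.state(); print(s['t'],s['position'],s['force'],s['wrist_torque'])
hub=g2w((0,-.155)); d=s['position'][:2]-hub; print(np.degrees(np.arctan2(d[1],d[0])),np.linalg.norm(d))
save(cams.grab_frame('wrist'),'w9.png');save(cams.grab_frame('scene'),'s9.png')
```

```text
13.05 [ 0.62257759 -0.16996553  0.06943054] [-0.93974702  6.12524757 -1.59632   ] [ 1.09825063  0.08312683 -0.07100687]
0.16259534722174324 0.04314013008625671
```

View pics/w9.png

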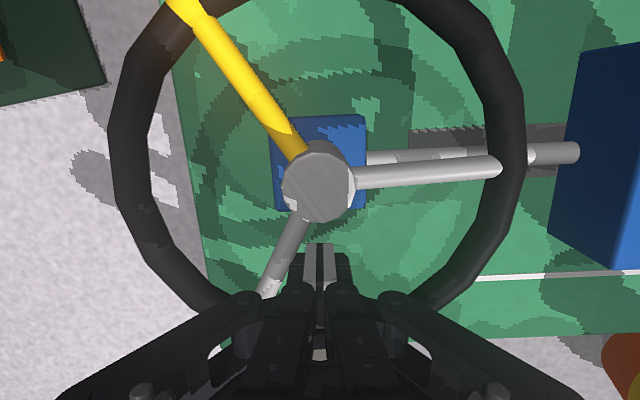

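View pics/s9.png

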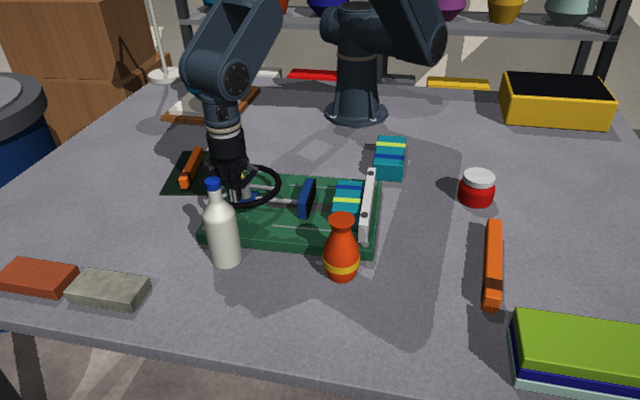

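The finger pushes the spoke round with about 6 N. The bottle is untouched, and the wheel has gone round by about 90°. Continuing the circle.

```bash
cat > circ.py <<'E'
import numpy as np,sys
A0=float(sys.argv[1]); 
f=lambda A:.046*np.array([np.sin(np.radians(A)),np.cos(np.radians(A))])
for A in sys.argv[2:]: print(A,(f(float(A))-f(A0)).round(4))
E
python3 circ.py -5 -30 -55 -80 -105 -130 -155 -180 -205 -230 -255; echo; python3 circ.py -255 -280 -305 -330 -355 -380 -405 -430 -455 -480 -505; echo; python3 circ.py -505 -530 -555 -575 -590 -600
```

```text
-30 [-0.019 -0.006]
-55 [-0.0337 -0.0194]
-80 [-0.0413 -0.0378]
-105 [-0.0404 -0.0577]
-130 [-0.0312 -0.0754]
-155 [-0.0154 -0.0875]
-180 [ 0.004  -0.0918]
-205 [ 0.0234 -0.0875]
-230 [ 0.0392 -0.0754]
-255 [ 0.0484 -0.0577]

-280 [0.0009 0.0199]
-305 [-0.0068  0.0383]
-330 [-0.0214  0.0517]
-355 [-0.0404  0.0577]
-380 [-0.0602  0.0551]
-405 [-0.077   0.0444]
-430 [-0.0877  0.0276]
-455 [-0.0903  0.0079]
-480 [-0.0843 -0.0111]
-505 [-0.0708 -0.0258]

-530 [ 0.0184 -0.0076]
-555 [ 0.0383 -0.0068]
-575 [0.0528 0.    ]
-590 [0.0616 0.0081]
-600 [0.0662 0.0147]
```

>>> {"fn": "carry_out", "kwargs": {"moves": [[-0.019, -0.006, 0, 0, 0, 0, 255], [-0.0337, -0.0194, 0, 0, 0, 0, 255], [-0.0413, -0.0378, 0, 0, 0, 0, 255], [-0.0404, -0.0577, 0, 0, 0, 0, 255], [-0.0312, -0.0754, 0, 0, 0, 0, 255], [-0.0154, -0.0875, 0, 0, 0, 0, 255], [0.004, -0.0918, 0, 0, 0, 0, 255], [0.0234, -0.0875, 0, 0, 0, 0, 255], [0.0392, -0.0754, 0, 0, 0, 0, 255], [0.0484, -0.0577, 0, 0, 0, 0, 255]]}}

```text
t: 14.4
position: [0.5647, -0.1251, 0.0699]
orientation: [[-0.002, 1.0, -0.003], [1.0, 0.002, -0.004], [-0.003, -0.003, -1.0]]
force: [-4.8, -3.9, 1.2]
grip_width: -0.002
```

>>> {"fn": "carry_out", "kwargs": {"moves": [[0.001, 0.02, 0, 0, 0, 0, 255], [-0.0068, 0.0383, 0, 0, 0, 0, 255], [-0.0214, 0.0517, 0, 0, 0, 0, 255], [-0.0404, 0.0577, 0, 0, 0, 0, 255], [-0.0602, 0.0551, 0, 0, 0, 0, 255], [-0.077, 0.0444, 0, 0, 0, 0, 255], [-0.0877, 0.0276, 0, 0, 0, 0, 255], [-0.0903, 0.0079, 0, 0, 0, 0, 255], [-0.0843, -0.0111, 0, 0, 0, 0, 255], [-0.0708, -0.0258, 0, 0, 0, 0, 255]]}}

```text
t: 15.65
position: [0.5469, -0.2001, 0.0726]
orientation: [[0.001, 1.0, 0.017], [1.0, -0.001, -0.012], [-0.012, 0.017, -1.0]]
force: [6.3, -5.6, 3.6]
grip_width: -0.0
```

Run:
```python
from mv import *
s=ctrl.state(); print(s['t'],s['position'],s['force'],s['wrist_torque'])
hub=g2w((0,-.155)); d=s['position'][:2]-hub; print(np.degrees(np.arctan2(d[1],d[0])),np.linalg.norm(d))
save(cams.grab_frame('wrist'),'w10.png');save(cams.grab_frame('scene'),'s10.png')
```

```text
15.65 [ 0.54690741 -0.20008959  0.07258125] [ 6.26728765 -5.6042067   3.62459562] [-0.72143596 -0.87210687 -0.04565928]
-137.31559747237378 0.04425283766979073
```

View pics/w10.png

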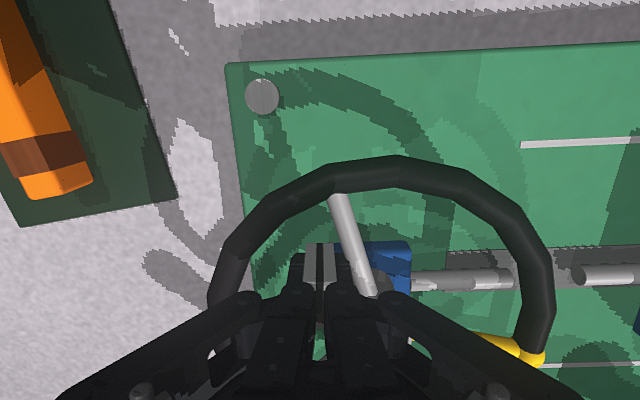

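View pics/s10.png

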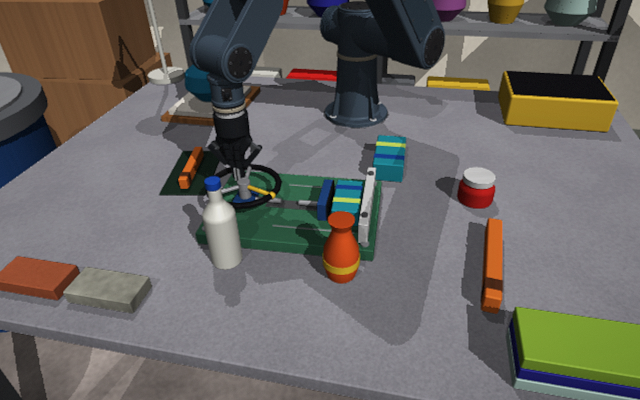

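>>> {"fn": "carry_out", "kwargs": {"moves": [[0.0184, -0.0076, 0, 0, 0, 0, 255], [0.029, -0.0085, 0, 0, 0, 0, 255], [0.0383, -0.0068, 0, 0, 0, 0, 255], [0.046, -0.004, 0, 0, 0, 0, 255], [0.0528, 0, 0, 0, 0, 0, 255], [0.0616, 0.008, 0, 0, 0, 0, 255], [0.0662, 0.0147, 0, 0, 0, 0, 255], [0.0662, 0.0147, 0, 0, 0, 0, 255]]}}

```text
t: 16.75
position: [0.555, -0.1288, 0.069]
orientation: [[-0.001, 1.0, -0.001], [1.0, 0.001, -0.001], [-0.001, -0.001, -1.0]]
force: [-1.5, -0.5, -1.1]
grip_width: 0.002
```

```bash
python3 circ.py -600 -605 -610 -615 -620 -625 -630 -635 -640 -645 -650
python3 - <<'E'
from mv import *
s=ctrl.state(); print(s['t'],s['position'],s['force'],s['wrist_torque'])
hub=g2w((0,-.155)); d=s['position'][:2]-hub; print(np.degrees(np.arctan2(d[1],d[0])),np.linalg.norm(d))
save(cams.grab_frame('wrist'),'w11.png')
E
```

```text
-605 [0.0019 0.0036]
-610 [0.0034 0.0073]
-615 [0.0046 0.0111]
-620 [0.0055 0.015 ]
-625 [0.006 0.019]
-630 [0.0062 0.023 ]
-635 [0.006 0.027]
-640 [0.0055 0.031 ]
-645 [0.0046 0.0349]
-650 [0.0034 0.0387]
16.75 [ 0.5549971  -0.12880957  0.06901222] [-1.48158696 -0.48091048 -1.06362928] [-0.03874208  0.27352823 -0.02999909]
120.62937242888702 0.0479712982258778
```

View pics/w11.png

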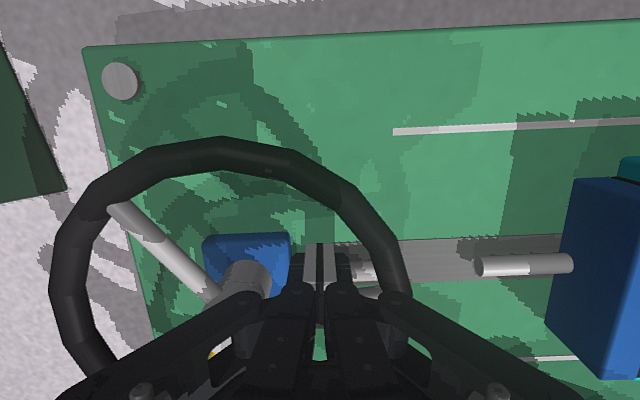

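>>> {"fn": "carry_out", "kwargs": {"moves": [[0.002, 0.0036, 0, 0, 0, 0, 255], [0.0034, 0.0073, 0, 0, 0, 0, 255], [0.0046, 0.011, 0, 0, 0, 0, 255], [0.0055, 0.015, 0, 0, 0, 0, 255], [0.006, 0.019, 0, 0, 0, 0, 255], [0.0062, 0.023, 0, 0, 0, 0, 255]]}}

```text
t: 17.55
position: [0.5761, -0.1229, 0.0691]
orientation: [[-0.0, 1.0, -0.004], [1.0, 0.0, -0.001], [-0.001, -0.004, -1.0]]
force: [-4.8, -1.1, 2.2]
grip_width: 0.001
```

```bash
python3 circ.py -630 -633 -636 -639 -642 -645 -648 -651 -654
python3 - <<'E'
from mv import *
s=ctrl.state(); print(s['t'],s['position'],s['force'],s['wrist_torque'])
hub=g2w((0,-.155)); d=s['position'][:2]-hub; print(np.degrees(np.arctan2(d[1],d[0])),np.linalg.norm(d))
save(cams.grab_frame('wrist'),'w12.png')
E
```

```text
-633 [-0.0001  0.0024]
-636 [-0.0003  0.0048]
-639 [-0.0006  0.0072]
-642 [-0.001   0.0096]
-645 [-0.0016  0.0119]
-648 [-0.0023  0.0142]
-651 [-0.0031  0.0165]
-654 [-0.004   0.0187]
17.55 [ 0.57610703 -0.12287345  0.069104  ] [-4.80203864 -1.07413638  2.19617635] [-0.13524164  0.91817211 -0.06910045]
94.03508074393784 0.04733183190458688
```

View pics/w12.png

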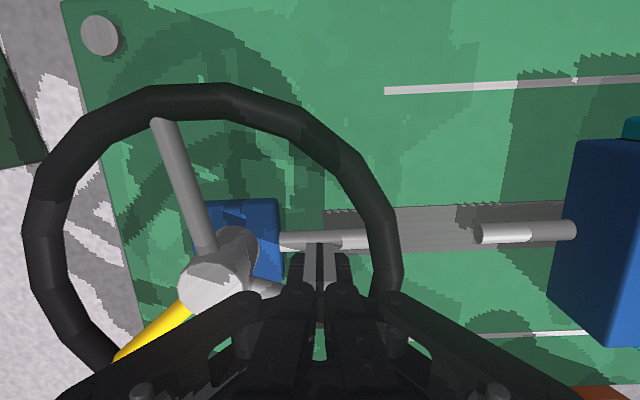

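>>> {"fn": "carry_out", "kwargs": {"moves": [[0, 0.0024, 0, 0, 0, 0, 255], [-0.0003, 0.0048, 0, 0, 0, 0, 255], [-0.0006, 0.0072, 0, 0, 0, 0, 255], [-0.001, 0.0096, 0, 0, 0, 0, 255], [-0.0016, 0.012, 0, 0, 0, 0, 255], [-0.0016, 0.012, 0, 0, 0, 0, 255]]}}

```text
t: 18.35
position: [0.5883, -0.124, 0.069]
orientation: [[0.0, 1.0, -0.004], [1.0, -0.0, -0.0], [-0.0, -0.004, -1.0]]
force: [-5.2, 0.0, 1.4]
grip_width: 0.001
```

```bash
python3 circ.py -645 -647 -649 -651 -653 -655 -657 -659 -661
python3 - <<'E'
from mv import *
s=ctrl.state(); print(s['t'],s['position'],s['force'],s['wrist_torque'])
hub=g2w((0,-.155)); d=s['position'][:2]-hub; print(np.degrees(np.arctan2(d[1],d[0])),np.linalg.norm(d))
E
```

```text
-647 [-0.0004  0.0015]
-649 [-0.0009  0.0031]
-651 [-0.0015  0.0046]
-653 [-0.0021  0.0061]
-655 [-0.0027  0.0075]
-657 [-0.0034  0.009 ]
-659 [-0.0042  0.0104]
-661 [-0.005   0.0118]
18.35 [ 0.58826162 -0.12399172  0.06897843] [-5.23942903  0.01569716  1.38527916] [ 0.04116602  0.8860674  -0.08366832]
79.16324464440706 0.04693320713519319
```

>>> {"fn": "carry_out", "kwargs": {"moves": [[-0.0004, 0.0015, 0, 0, 0, 0, 255], [-0.0009, 0.003, 0, 0, 0, 0, 255], [-0.0015, 0.0045, 0, 0, 0, 0, 255], [-0.002, 0.006, 0, 0, 0, 0, 255]]}}

```text
t: 18.85
position: [0.5903, -0.1244, 0.0686]
orientation: [[-0.0, 1.0, -0.013], [1.0, 0.0, 0.003], [0.003, -0.013, -1.0]]
force: [-12.8, 2.1, 5.6]
grip_width: 0.002
```

>>> {"fn": "carry_out", "kwargs": {"moves": [[-0.0006, 0.0014, 0, 0, 0, 0, 255], [-0.0013, 0.003, 0, 0, 0, 0, 255], [-0.002, 0.0044, 0, 0, 0, 0, 255]]}}

```text
t: 19.23
position: [0.5913, -0.1246, 0.0683]
orientation: [[-0.0, 1.0, -0.021], [1.0, 0.0, 0.007], [0.007, -0.021, -1.0]]
force: [-18.1, 5.1, 11.2]
grip_width: -0.0
```

The wheel has come to a stop: the command ran 10 mm on, the finger moved only 1–2 mm, and the force climbed from 5 to 18 N. I'll push a little more so the nip is surely firm.

>>> {"fn": "carry_out", "kwargs": {"moves": [[-0.0005, 0.0015, 0, 0, 0, 0, 255], [-0.001, 0.003, 0, 0, 0, 0, 255], [-0.0015, 0.0045, 0, 0, 0, 0, 255], [-0.0015, 0.0045, 0, 0, 0, 0, 255], [-0.0015, 0.0045, 0, 0, 0, 0, 255]]}}

```text
t: 19.85
position: [0.5923, -0.1245, 0.068]
orientation: [[-0.0, 1.0, -0.028], [1.0, 0.001, 0.01], [0.01, -0.028, -1.0]]
force: [-21.8, 5.8, 12.9]
grip_width: -0.002
```

Run:
```python
from mv import *
s=ctrl.state(); print(s['t'],s['position'],s['force'],s['wrist_torque'])
cw=cal('wrist'); save(cams.grab_frame('wrist'),'w13.png'); im=cams.grab_frame('top'); save(cv2.resize(im[120:300,230:520],None,fx=2.75,fy=2.75,interpolation=cv2.INTER_CUBIC),'t13.png')
hub=g2w((0,-.155))
print(w2p(cw,[*hub,.087]))
```

```text
19.85 [ 0.59227455 -0.12454806  0.06798898] [-21.78468625   5.83172813  12.90147613] [ 0.84924824  3.4328779  -0.18292952]
[211.10024469 265.27878518]
```

View pics/w13.png

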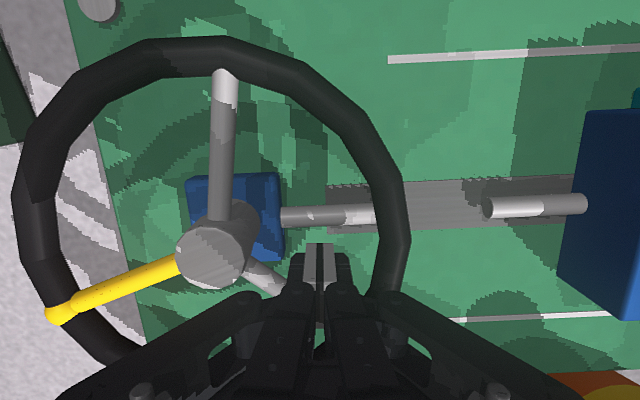

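View pics/t13.png

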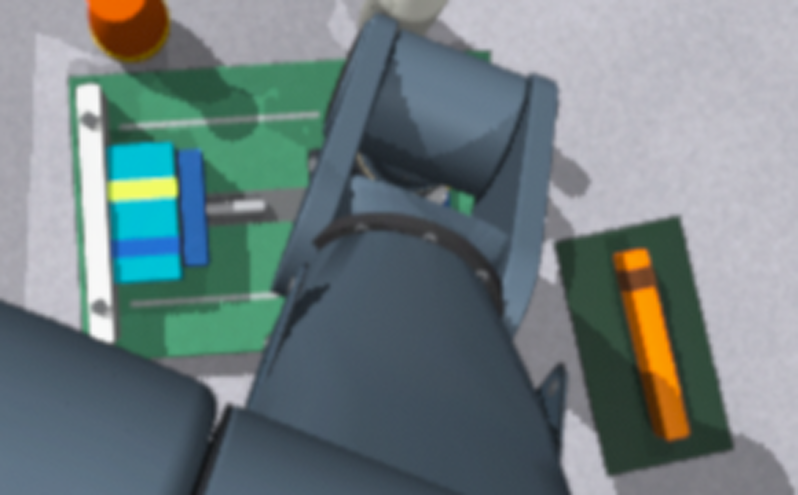

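The block is square between fence and jaw, and the wheel is stalled. I'll measure the wheel angle here as the reference for backing off.

Run:
```python
from mv import *
cw=cal('wrist')
h=p2w(cw,(208,260),.087)[:2]; m=p2w(cw,(57,313),.085)[:2]; e=p2w(cw,(225,58),.077)[:2]
for q in (m,e):
    d=q-h; print(q,np.linalg.norm(d),np.degrees(np.arctan2(d[1],d[0])))
print('hub',h)
# jaw from top
for u,v in [(178,151),(202,150),(208,263),(184,267)]: print(w2g(P(u,v,.076)).round(4))
```

```text
[ 0.6036981  -0.24104083] 0.07483428205365385 -69.09559965897571
[ 0.49849692 -0.16026966] 0.07924759491283266 172.1214935320944
hub [ 0.5769965  -0.17113236]
[0.0495 0.0565]
[0.0489 0.0359]
[-0.0481  0.0372]
[-0.0501  0.0578]
```

>>> {"fn": "carry_out", "kwargs": {"moves": [[0.003, -0.008, 0, 0, 0, 0, 255], [0.0055, -0.02, 0, 0, 0, 0, 255], [0.006, -0.03, 0, 0, 0, 0, 255], [0.0043, -0.0425, 0, 0, 0, 0, 255], [0.0043, -0.0425, 0, 0, 0, 0, 255], [0.0043, -0.0425, 0, 0, 0, 0, 255]]}}

```text
t: 20.7
position: [0.564, -0.1268, 0.0697]
orientation: [[0.0, 1.0, 0.003], [1.0, -0.0, -0.003], [-0.003, 0.003, -1.0]]
force: [0.3, -0.3, 0.8]
grip_width: -0.003
```

```bash
python3 circ.py 110 120 130 140 150 160 170 180 190 200 210 215
python3 - <<'E'
from mv import *
s=ctrl.state(); print(s['t'],s['position'],s['force'])
hub=g2w((0,-.155)); d=s['position'][:2]-hub; print(np.degrees(np.arctan2(d[1],d[0])),np.linalg.norm(d))
save(cams.grab_frame('wrist'),'w14.png');
E
```

```text
120 [-0.0034 -0.0073]
130 [-0.008  -0.0138]
140 [-0.0137 -0.0195]
150 [-0.0202 -0.0241]
160 [-0.0275 -0.0275]
170 [-0.0352 -0.0296]
180 [-0.0432 -0.0303]
190 [-0.0512 -0.0296]
200 [-0.059  -0.0275]
210 [-0.0662 -0.0241]
215 [-0.0696 -0.0219]
20.7 [ 0.56397392 -0.12676584  0.06972872] [ 0.29823513 -0.28369857  0.77520666]
109.64388951810251 0.04599926534088774
```

View pics/w14.png

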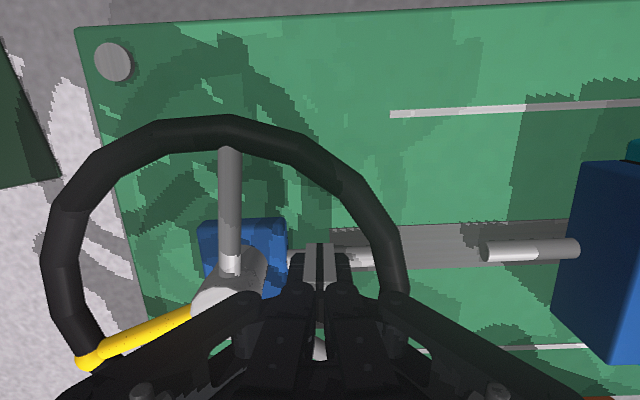

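Run:
```python
from mv import *
cw=cal('wrist'); hub=g2w((0,-.155))
a=p2w(cw,(229,155),.080)[:2]; b=p2w(cw,(230,240),.080)[:2]; m=p2w(cw,(88,359),.085)[:2]
for q in (a-b,a-hub,m-hub): print(np.linalg.norm(q),np.degrees(np.arctan2(q[1],q[0])))
```

```text
0.037494240297974935 175.50926692666775
0.07387686872830594 174.44135304230016
0.07279157895721833 -70.07417256658073
```

>>> {"fn": "carry_out", "kwargs": {"moves": [[-0.008, -0.0138, 0, 0, 0, 0, 255], [-0.0137, -0.0195, 0, 0, 0, 0, 255], [-0.0202, -0.0241, 0, 0, 0, 0, 255], [-0.0275, -0.0275, 0, 0, 0, 0, 255], [-0.0352, -0.0296, 0, 0, 0, 0, 255], [-0.0432, -0.0303, 0, 0, 0, 0, 255], [-0.0512, -0.0296, 0, 0, 0, 0, 255], [-0.059, -0.0275, 0, 0, 0, 0, 255], [-0.0662, -0.0241, 0, 0, 0, 0, 255], [-0.0696, -0.022, 0, 0, 0, 0, 255]]}}

```text
t: 22.0
position: [0.5394, -0.1945, 0.0689]
orientation: [[0.0, 1.0, -0.002], [1.0, -0.0, 0.001], [0.001, -0.002, -1.0]]
force: [-1.7, 5.2, 0.3]
grip_width: -0.004
```

```bash
python3 circ.py 215 217.5 220 222.5 225 227.5 230 232.5 235 240 245
python3 - <<'E'
from mv import *
s=ctrl.state(); print(s['t'],s['position'],s['force'])
hub=g2w((0,-.155)); d=s['position'][:2]-hub; print(np.degrees(np.arctan2(d[1],d[0])),np.linalg.norm(d))
save(cams.grab_frame('wrist'),'w15.png');
E
```

```text
217.5 [-0.0016  0.0012]
220 [-0.0032  0.0024]
222.5 [-0.0047  0.0038]
225 [-0.0061  0.0052]
227.5 [-0.0075  0.0066]
230 [-0.0089  0.0081]
232.5 [-0.0101  0.0097]
235 [-0.0113  0.0113]
240 [-0.0135  0.0147]
245 [-0.0153  0.0182]
22.0 [ 0.53941982 -0.19454443  0.06889315] [-1.6763265   5.23814813  0.31190496]
-148.56924583824986 0.046899303820310156
```

View pics/w15.png

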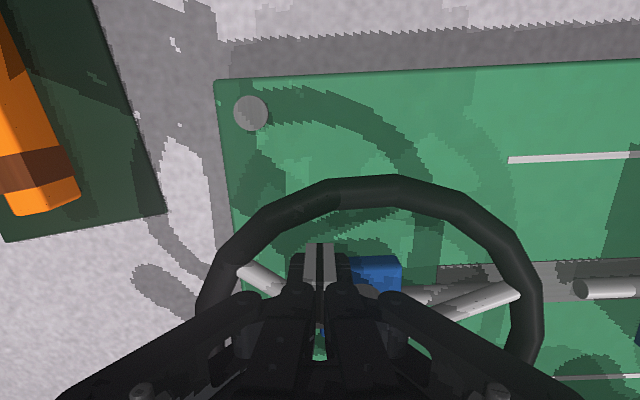

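Run:
```python
from mv import *
cw=cal('wrist'); hub=g2w((0,-.155))
for px in [(242,270),(515,294)]:
    q=p2w(cw,px,.076)[:2]-hub; print(np.linalg.norm(q),np.degrees(np.arctan2(q[1],q[0]))%360)
```

```text
0.0749869325349063 234.7600801743743
0.07405769729110116 114.15048908338237
```

>>> {"fn": "carry_out", "kwargs": {"moves": [[-0.0032, 0.0024, 0, 0, 0, 0, 255], [-0.0061, 0.0052, 0, 0, 0, 0, 255], [-0.0089, 0.0081, 0, 0, 0, 0, 255], [-0.0113, 0.0113, 0, 0, 0, 0, 255], [-0.0135, 0.0147, 0, 0, 0, 0, 255], [-0.0135, 0.0147, 0, 0, 0, 0, 255]]}}

```text
t: 22.8
position: [0.5546, -0.2089, 0.0691]
orientation: [[-0.001, 1.0, -0.001], [1.0, 0.001, -0.001], [-0.001, -0.001, -1.0]]
force: [-3.1, 2.5, -2.2]
grip_width: -0.004
```

```bash
python3 circ.py 240 242 244 246 248 250
python3 - <<'E'
from mv import *
s=ctrl.state(); print(s['t'],s['position'],s['force'])
hub=g2w((0,-.155)); d=s['position'][:2]-hub; print(np.degrees(np.arctan2(d[1],d[0]))%360,np.linalg.norm(d))
save(cams.grab_frame('wrist'),'w16.png');
E
```

```text
242 [-0.0008  0.0014]
244 [-0.0015  0.0028]
246 [-0.0022  0.0043]
248 [-0.0028  0.0058]
250 [-0.0034  0.0073]
22.8 [ 0.55460654 -0.20889047  0.06907819] [-3.11076179  2.45361805 -2.1500183 ]
237.38338895303247 0.04606754245954067
```

View pics/w16.png

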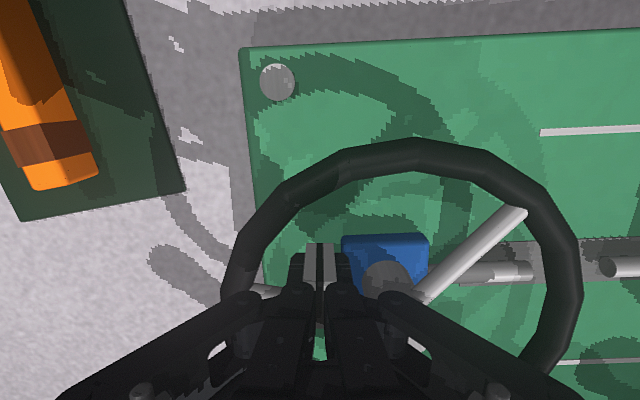

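Run:
```python
from mv import *
cw=cal('wrist'); hub=g2w((0,-.155))
for px in [(252,288),(522,214)]:
    q=p2w(cw,px,.076)[:2]-hub; print(np.linalg.norm(q),np.degrees(np.arctan2(q[1],q[0]))%360)
```

```text
0.0733511483118571 255.08822668081083
0.07486886460437897 138.92016172294845
```

>>> {"fn": "carry_out", "kwargs": {"moves": [[-0.0008, 0.0014, 0, 0, 0, 0, 255], [-0.0015, 0.0028, 0, 0, 0, 0, 255], [-0.0015, 0.0028, 0, 0, 0, 0, 255], [0.002, -0.003, 0, 0, 0, 0, 255], [0.009, -0.011, 0, 0, 0, 0, 255], [0.009, -0.011, 0, 0, 0, 0, 255], [0.009, -0.011, -0.04, 0, 0, 0, 255], [0.009, -0.011, -0.09, 0, 0, 0, 255], [0.009, -0.011, -0.13, 0, 0, 0, 255], [0.009, -0.011, -0.13, 0, 0, 0, 255]]}}

```text
t: 24.1
position: [0.5476, -0.2016, 0.2039]
orientation: [[-0.0, 1.0, 0.011], [1.0, 0.0, -0.008], [-0.008, 0.011, -1.0]]
force: [0.8, -1.1, -0.8]
grip_width: -0.001
```

>>> {"fn": "carry_out", "kwargs": {"moves": [[-0.02, -0.05, -0.01, 0, 0, 0, 255], [-0.04, -0.1, -0.02, 0, 0, 0, 255], [-0.06, -0.14, -0.03, 0, 0, 0, 255], [-0.08, -0.15, -0.03, 0, 0, 0, 255], [-0.14, -0.15, -0.03, 0, 0, 0, 255], [-0.2, -0.15, -0.03, 0, 0, 0, 255], [-0.2, -0.15, -0.03, 0, 0, 0, 255]]}}

```text
t: 24.98
position: [0.3947, -0.4049, 0.2291]
orientation: [[0.004, 1.0, 0.003], [1.0, -0.004, -0.006], [-0.006, 0.004, -1.0]]
force: [-0.7, 1.6, 0.2]
grip_width: 0.002
```

Run:
```python
from mv import *
s=ctrl.state(); print(s['t'],s['position'],s['force'])
im=cams.grab_frame('top'); save(cv2.resize(im[120:300,230:520],None,fx=2.75,fy=2.75,interpolation=cv2.INTER_CUBIC),'t17.png')
save(cams.grab_frame('scene'),'s17.png')
```

```text
24.975 [ 0.3946705  -0.40493853  0.22907751] [-0.72880335  1.55195102  0.22932072]
```

View pics/t17.png

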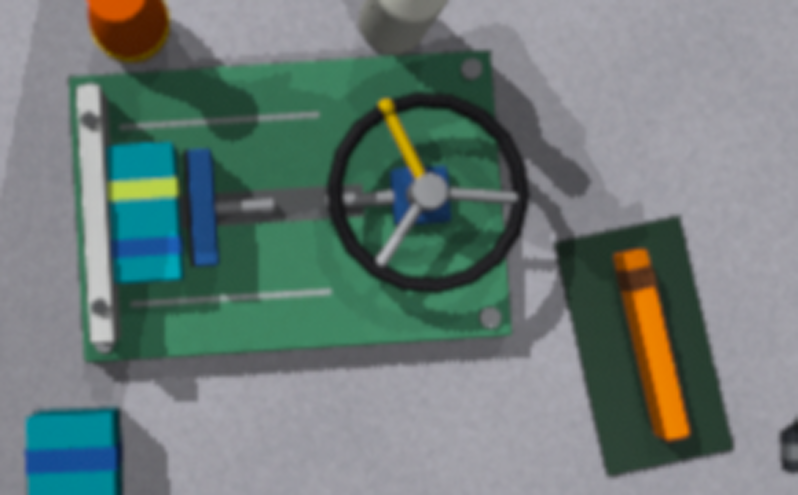

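View pics/s17.png

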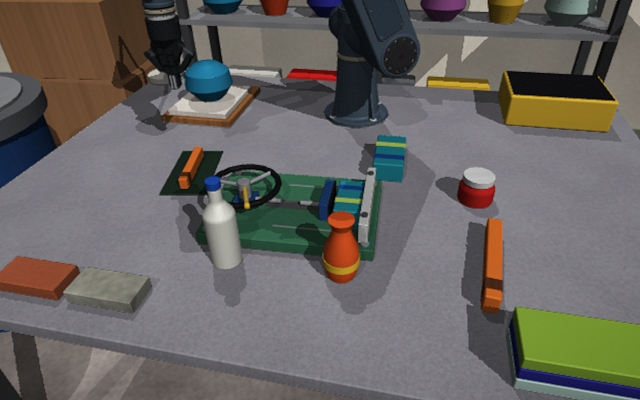

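Run:
```python
from mv import *
hub=g2w((0,-.155))
for px,z in [((386,104),.085),((384,260),.075),((512,198),.075)]:
    q=P(*px,z)-hub; print(np.linalg.norm(q),np.degrees(np.arctan2(q[1],q[0])))
for n,z,pts in [('jaw',.076,[(188,151),(212,150),(217,263),(194,267)]),('block',.07,[(109,147),(173,142),(181,277),(117,284)])]:
    print(n,[w2g(P(u,v,z)).round(4).tolist() for u,v in pts])
```

```text
0.08259778016820005 25.713831650469675
0.06990722634140796 145.92335024588797
0.07170344711983721 -95.30844570325544
jaw [[0.0489, 0.0479], [0.0484, 0.0273], [-0.0486, 0.0295], [-0.0507, 0.0493]]
block [[0.0579, 0.1161], [0.0584, 0.0606], [-0.0584, 0.0613], [-0.0606, 0.1166]]
```

Everything is in place, so I'm handing in.

```bash
python3 -c "
from workcell import workorder,ctrl
print(workorder.job_done(), ctrl.state()['t'])"
```

```text
the job is handed in; nothing more can be done
the job is handed in; nothing more can be done
```

I took the push stick out of the guide and laid it on the mat. I then wound the wheel clockwise about two turns until it stopped, backed it off a quarter turn, and handed the job in at about 25 s of the 72 s.

**Stick:** it lies flat, lengthwise on the mat. I measured its near end 25 mm inside the edge.

**Nip:** at the stop, the push on the wheel rose from 5 N to about 22 N, roughly 1 N m, while the finger hardly moved. The top view showed the block square between fence and jaw.

**Back-off:** the last top view puts the wheel 92–94° back from the stop. The jaw had moved back about 8.6 mm by that picture, against about 8.2 mm expected from the angle; that is within my measuring error of 1–2 mm. The gap itself measured 12–13 mm, but the same view already read about 4 mm between jaw and block when they were nipped, so I went by the jaw's travel.

**Rest of the scene:** the block is flat along the fence. The bottle, vase and tin look unmoved in the pictures, judged by eye only. The arm stood clear of everything when I handed in.

No check failed.

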